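# Weigh the casting basket and dial its reading on the tumbler's thumbwheel

### The job

Hang the basket of castings on the hook of the spring scale, lowering it gently until the scale carries it, let go and let the pointer settle. Then, leaving the basket hanging there, roll the tumbler's thumbwheel with a fingertip until the number on top is the one the scale shows, rounded to the nearest whole division. Leave the other things on the bench where they are.

Things in the scene. Friction and masses are not known exactly. Their poses are not given: they have to be found in the camera images.
- basket: Steel basket of castings, 85 (x) by 90 (y) by 45 mm high, 0.26 to 0.54 kg. Origin: centre of its underside, z up. A bail of 8 mm round bar stands over it in its y-z plane: legs at y = +-43 mm up to height 85 mm, then sloping in to a peak on the axis, bar centre line 130 mm high. Clear opening below the peak down to the rim.
- basket_grip (a point): Centre of the black plastic grip tab on top of the bail's peak, 153 mm above the basket's underside; tab 14 mm (x) by 24 mm (y) by 42 mm high (132 to 174 mm). Axes as the basket's. Pinched across y, the fingers stay clear of the hook.
- scale: Spring scale stand, fixed. Origin on the bench, z up; hook points to its own -x. Base plate 130 mm square, 14 mm high (x -45 to +85 mm); column x 0 to 24 mm, 30 mm wide, 334 mm high. White board on the column's +x side with black marks 0 (top, long) to 7, 12.26 mm apart, 5 long again; the pointer moves down with the hook.
- hook_seat (a point): Where the bail bar rests: top of the hook's 8 mm round bar at the bottom of its open bend, 69 mm before the column, 242 mm above the bench when empty; moves with the hook. The upturned tip is 21 mm farther out, its top 22 mm above the seat; towards the column the bar climbs 12 mm. Nothing stands above the hook there.
- hook (a joint): How far the scale is pulled down, m: 0 empty, 0.01226 per division (80 N/m, 100 g a division), stop at 0.11. Damped, settles in about a second. Gentle means that the hook stays slower than 0.15 m/s; a weight let go suddenly drops faster.
- tumbler: Grey bench tumbler, fixed. Origin on the bench under the middle of its thumbwheel, z up. Casing x +-75, y -140 to -22, 170 mm high; its head above, x +-75, y -140 to +14, height 170 to 260 mm (bowl on top to 312), overhangs the wheel, which is reached from the +y side with the tool leaning 35 to 48 degrees to +y. Console under the wheel: x +-75, y -24 to +26, 40 mm high.
- axle (a point): Centre of the thumbwheel, 62 mm above the bench (axes as the tumbler's; axle along y). White drum, radius 40 mm, 36 mm wide (y +-18), with eight straight finger ribs 6 mm thick, 45 degrees apart, rising to radius 52 mm. The fields between ribs bear 0 to 7 black pips on the rim and again on the outer (+y) face.
- wheel (a joint): Thumbwheel angle, rad: number on top = angle / 0.7854 (0 to 7, stops beyond both ends). Grows as the wheel's top is pushed to the tumbler's +x. A click detent holds each number with its field on top, ribs 22.5 degrees either side of the top; pushed past half a step it pulls itself to the next. Takes about 3 to 5 N at a rib. Starts at 0.
- brick: Soldering brick, 120 by 90 by 35 mm; bystander. Origin centre of underside.
- jar: Closed jar, 60 mm across, 85 mm high; bystander. Origin centre of underside.
- steel_block: Steel bench block, 75 by 75 by 22 mm; bystander. Origin centre of underside.
Mind the look-alikes: they are no part of the job. Of the things shaped like the basket, the steel one is meant.

How it is judged:
By the outcome, as a careful person would: the job done as asked, in the order asked, and still so for the second after the job is handed in, with the robot touching nothing.
It also fails if it takes over 72 s, if anything falls off the work surface, if the arm or the gripper's body presses on something with over 40 N, if the wrist force passes 120 N, or if a joint passes its speed limit or range.

### The arm

A 7-joint arm with a two-finger parallel gripper is mounted at the origin on the work surface. World frame = base frame: x ahead of the robot, y to its left, z up, the work surface at z = 0. Lengths are in m, angles in rad, forces in N, time in s.
With the tool pointing down it reaches from about 0.4 to 0.85 m from the base axis. Payload 10.4 kg.
Tool frame: the origin (TCP) lies midway between the tips of the shut fingers; the grasp point (between the pads) lies 19 mm behind it; z points along the fingers, y is the line along which they close (so a half turn about z gives the same grasp; the last joint's range is limited). The gripper opens to 87 mm and grips with 3 to 60 N. Pads are 19 mm wide; open, the fingers measure 117 mm over their backs; the gripper's body (75 mm by 190 mm) begins 51 mm behind the grasp point.
Start: joints at [-1.274, 0.332, -0.065, 1.46, 0.022, 1.35, -0.088], TCP at [0.196, 0.593, 0.223] pointing down, gripper open.
Joint ranges: [-2.6, 2.6], [-0.5, 2.12], [-1.47, 1.34], [0.16, 2.42], [-1.27, 4.41], [0.06, 2.06], [-2.6, 2.6]. Speed limits (rad/s): [2.22, 2.22, 2.79, 2.79, 3.14, 3.14, 3.14].

### API

Orientations are given as a unit quaternion [w, x, y, z].
In Python, from plant import robot gives the robot as it stands. The module is installed in compiled form; this text tells all that it offers.
- The arm moves only by the tool move_arm, never from a script. Its argument "series" is one flat list of numbers, 7 for each row, row after row: the shift along the tool's x, y, z normalised to -1 to 1, where 1 is 40 cm, then the turn, a rotation vector about the tool's x, y, z normalised to -1 to 1, where 1 is 2 pi rad, then the opening, from 0 (shut) to 1 (fully open). A call has 1 to 12 rows; each row is the pose to reach, as a shift and turn from the pose commanded when the call began, along the tool's axes at that moment, turning the shorter way round; what a row does not reach only later rows make up. A row lasts 1/10 s, in which the tool goes at most 50 mm and 8.59 degrees, less where a joint would pass 70% of its speed; a pose out of reach is approached as far as the arm can. A call with a number of a shift or a turn outside -1 to 1 is refused whole. A call with a gripper value outside its range is refused whole. The fingers move at their own pace and stop on an object; "grip_force" is the grip in N (left out, the last holds). Time passes only in rows, so rows that repeat a pose let the fingers close. It gives the time, the measured TCP pose, the force, the opening and the grip force at its end, in the units of the state.
- robot.state(): the state, without advancing time (a new reading comes with each control period).
- robot.snapshot(name): name is "scene" or "side" or "wrist"; returns the picture (400x640x3 uint8, red, green, blue); there is no depth.
- robot.camera_model(name): a dict with "mtx" (3x3 intrinsics, pixels), "view" (4x4, takes a point from world to camera coordinates). Camera axes: x right, y down, z forward; pixel columns grow to the right and rows downward; lengths in m; the calibration is good to about 2 mm. A picture is of the moment at which its call begins: read the wrist's pose just before it. camera_model takes no time and is no camera call; for the wrist camera it gives the pose at the moment of the call.
- robot.finish_job(): hands the job in; it is judged then, once.
The state is a dict: "time_s": time; "joint_positions": joint angles; "joint_velocities": joint speeds; "joint_torque": joint torques, N m; "ee_pos": TCP position; "tool_rot": TCP orientation; "wrist_force": force on the tool from outside, world axes, zero at the start; "torque": the same for the moment, N m; "gripper_width": opening from 0.0 (shut) to 1.0 (fully open); "gripper_force": force on a finger pad.
Only numpy, scipy, OpenCV 4.12 (cv2) and the standard library are available. Lean on these libraries where they do the work, as an engineer would, in place of code of your own. Each camera call takes 0.05 s, during which the arm holds its last target. There are 200 camera calls.

## Working session

There is one attempt and no reset: what is moved stays moved. The work goes in short steps, Python scripts to look and compute and a tool call to move; the robot and the scene stay as the last step left them, time stands still between calls to the robot, and variables do not carry over. Pictures are saved under pics/ and viewed, at most 10 in all, crops included, and the job is handed in when it is done.

Besides the shell and the picture viewer there is one more tool, called as a command line: name --argument value ..., lists and objects as JSON in quotes. move_arm: Moves the arm, as the interface text tells. Its arguments: {"type":"object","properties":{"series":{"type":"array"},"grip_force":{"type":"number"}},"required":["series"]}

```bash
mkdir -p pics; python3 - <<'E'
from plant import robot
import cv2,numpy as np
np.set_printoptions(precision=4,suppress=True)
for n in ("scene","side"):
    im=robot.snapshot(n); cv2.imwrite(f"pics/{n}0.png",im[:,:,::-1])
    m=robot.camera_model(n); print(n,np.array(m["mtx"]),np.array(m["view"]))
s=robot.state(); print({k:np.round(v,3) for k,v in s.items()})
E
```

```text
scene [[415.5582   0.     319.123 ]
 [  0.     415.5582 193.3145]
 [  0.       0.       1.    ]] [[-0.0575  0.9983 -0.0063 -0.0886]
 [ 0.8152  0.0433 -0.5776 -0.3431]
 [-0.5764 -0.0384 -0.8163  1.6352]
 [ 0.      0.      0.      1.    ]]
side [[376.4831   0.     321.9696]
 [  0.     376.4831 199.9764]
 [  0.       0.       1.    ]] [[-0.9865 -0.1628 -0.0166  0.5207]
 [-0.1049  0.7072 -0.6992  0.0968]
 [ 0.1256 -0.688  -0.7147  1.0089]
 [ 0.      0.      0.      1.    ]]
{'time_s': np.float64(0.1), 'joint_positions': array([-1.274,  0.333, -0.065,  1.461,  0.022,  1.35 , -0.088]), 'joint_velocities': array([ 0.001, -0.003, -0.   , -0.002,  0.001,  0.001, -0.001]), 'joint_torque': array([  0.001, -62.454,   0.024, -39.071,  -0.062,   0.037,   0.   ]), 'ee_pos': array([0.196, 0.593, 0.222]), 'tool_rot': array([-0.   ,  0.159,  0.987, -0.001]), 'wrist_force': array([-0.239, -0.66 , -0.388]), 'torque': array([ 0.015, -0.005,  0.012]), 'gripper_force': np.float64(0.0), 'gripper_width': np.float64(1.001)}
```

View pics/scene0.png

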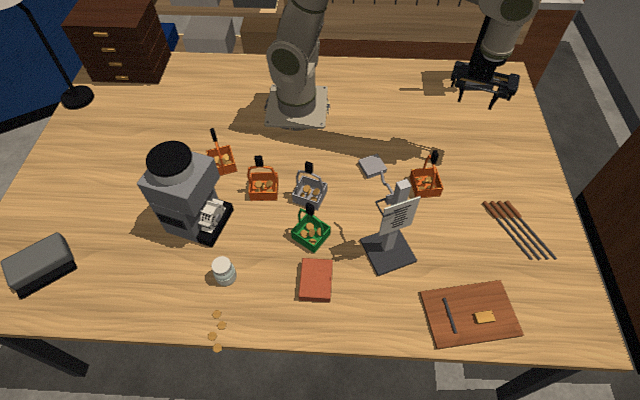

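View pics/side0.png

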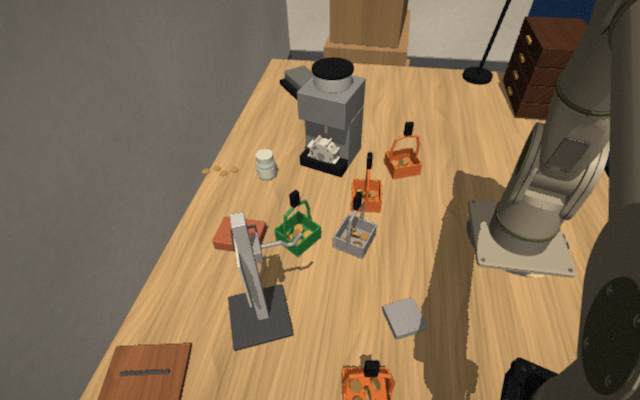

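The scene view shows the steel basket at about (310,190), the scale base at (388,253), the tumbler at (183,195) with its wheel at (210,217), and the steel block at (372,165). In the side view the steel basket is at (355,237), the scale at (260,310) and the tumbler at (335,120).

```bash
python3 - <<'E'
import cv2,numpy as np
a=cv2.imread("pics/scene0.png")[135:275,135:455]; b=cv2.imread("pics/side0.png")[60:350,200:400]
cv2.imwrite("pics/c1.png",cv2.resize(a,None,fx=2.5,fy=2.5,interpolation=cv2.INTER_CUBIC))
cv2.imwrite("pics/c2.png",cv2.resize(b,None,fx=2,fy=2,interpolation=cv2.INTER_CUBIC))
E
```

```text
(no output)
```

View pics/c1.png

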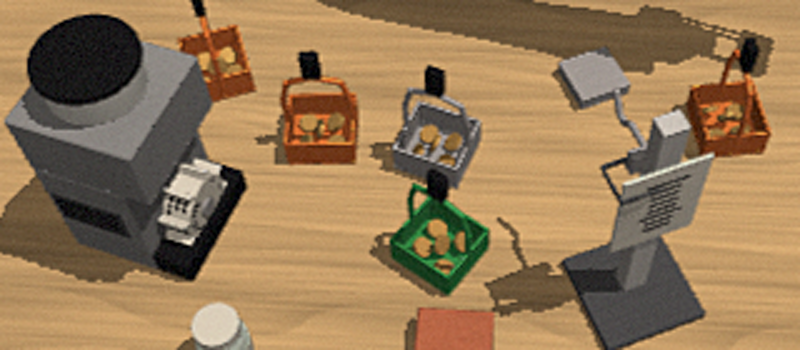

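View pics/c2.png

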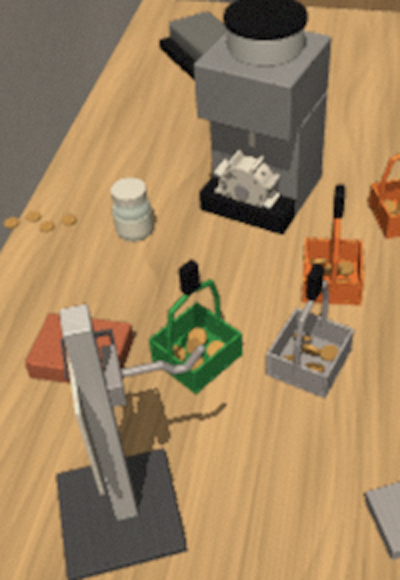

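In the crops, the steel tab's centre is at scene (308.6,167.4) and side (357.5,201). The base plate corners in the side view are about (228.5,303), (282.5,285.5), (293,334.5), (235,348.5). The hook's tip is at about scene (382,172) and side (302,233).

```bash
cat > h.py <<'E'
import numpy as np, cv2
from plant import robot
from scipy.spatial.transform import Rotation as R
np.set_printoptions(precision=4,suppress=True)
def cam(n):
    m=robot.camera_model(n); return np.array(m["mtx"]),np.array(m["view"])
def ray(c,p):
    K,V=c; d=V[:3,:3].T@np.linalg.solve(K,[p[0],p[1],1]); return -V[:3,:3].T@V[:3,3],d/np.linalg.norm(d)
def plane(c,p,z):
    o,d=ray(c,p); return o+d*(z-o[2])/d[2]
def tri(*cp):
    A=np.zeros((3,3));b=np.zeros(3)
    for c,p in cp:
        o,d=ray(c,p);P=np.eye(3)-np.outer(d,d);A+=P;b+=P@o
    x=np.linalg.solve(A,b); return x,[round(float(np.linalg.norm(np.cross(x-ray(c,p)[0],ray(c,p)[1]))),4) for c,p in cp]
def proj(c,x):
    K,V=c; q=K@(V[:3,:3]@np.array(x)+V[:3,3]); return q[:2]/q[2]
def pose():
    s=robot.state(); q=np.array(s["tool_rot"]); return np.array(s["ee_pos"]),R.from_quat(q[[1,2,3,0]])
def row(p,Rm=None):
    """row numbers from the present pose to tcp position p, rotation Rm"""
    p0,R0=pose(); sh=R0.inv().apply(np.array(p)-p0)/.4
    tu=(R0.inv()*Rm).as_rotvec()/(2*np.pi) if Rm is not None else np.zeros(3)
    return np.round(np.r_[sh,tu],4)
E
python3 - <<'E'
from h import *
S=cam("scene");D=cam("side")
sc=lambda x,y:(x/2.5+135,y/2.5+135); sd=lambda x,y:(x/2+200,y/2+60)
print("tab",tri((S,sc(434,81)),(D,sd(315,282))))
print("tab plane",plane(S,sc(434,81),.153),plane(D,sd(315,282),.153))
print("rim side",[plane(D,sd(*p),.045) for p in((266,349),(299,312),(353,346),(322,382))])
print("rim scene",[plane(S,sc(*p),.045) for p in((393,142),(411,99),(482,133),(460,178))])
b=[plane(D,sd(*p),.014) for p in((57,486),(165,451),(186,549),(70,577))]
print("base",b,np.mean(b,0))
b=[plane(S,sc(*p),.014) for p in((562,264),(705,315),(608,350))];print("base sc",b,(b[1]+b[0])/2)
print("tip",tri((S,sc(617,92)),(D,sd(205,345))), plane(S,sc(617,92),.264),plane(D,sd(205,345),.264))
h=[plane(S,sc(*p),.26) for p in((212,98),(130,165),(8,122),)];print("head sc",h)
h=[plane(D,sd(*p),.26) for p in((196,63),(292,77),(330,38))];print("head sd",h)
c=[plane(D,sd(*p),.04) for p in((203,190),(292,217))];print("console sd",c)
c=[plane(S,sc(*p),.04) for p in((244,175),(190,268))];print("console sc",c)
E
```

```text
tab (array([0.4267, 0.0816, 0.1523]), [0.0011, 0.0011])
tab plane [0.4285 0.0824 0.153 ] [0.426  0.0811 0.153 ]
rim side [array([0.4812, 0.1042, 0.045 ]), array([0.4465, 0.0346, 0.045 ]), array([0.3715, 0.0827, 0.045 ]), array([0.4055, 0.1456, 0.045 ])]
rim scene [array([0.4453, 0.0276, 0.045 ]), array([0.374 , 0.0449, 0.045 ]), array([0.4249, 0.1417, 0.045 ]), array([0.4963, 0.1172, 0.045 ])]
base [array([0.694 , 0.3161, 0.014 ]), array([0.5815, 0.2519, 0.014 ]), array([0.5305, 0.3666, 0.014 ]), array([0.6449, 0.4156, 0.014 ])] [0.6127 0.3375 0.014 ]
base sc [array([0.5951, 0.2477, 0.014 ]), array([0.6545, 0.4168, 0.014 ]), array([0.7055, 0.3011, 0.014 ])] [0.6248 0.3323 0.014 ]
tip (array([0.5155, 0.2857, 0.2605]), [0.0042, 0.0042]) [0.5223 0.2878 0.264 ] [0.5125 0.2844 0.264 ]
head sc [array([ 0.55 , -0.144,  0.26 ]), array([ 0.6404, -0.2109,  0.26  ]), array([ 0.5931, -0.3529,  0.26  ])]
head sd [array([ 0.6265, -0.2143,  0.26  ]), array([ 0.4897, -0.1955,  0.26  ]), array([ 0.4479, -0.3096,  0.26  ])]
console sd [array([ 0.6275, -0.2072,  0.04  ]), array([ 0.4794, -0.1624,  0.04  ])]
console sc [array([ 0.503 , -0.1571,  0.04  ]), array([ 0.6389, -0.1979,  0.04  ])]
```

```bash
cat >> h.py <<'E'
def down(deg):
    """tool pointing down, its y axis turned deg from world +y"""
    a=np.radians(deg); y=np.array([-np.sin(a),np.cos(a),0]); z=np.array([0,0,-1.]); return R.from_matrix(np.c_[np.cross(y,z),y,z])
E
python3 - <<'E'
from h import *
print(row([.427,.0817,.30],down(-28)),down(-28).as_matrix(),pose()[1].as_matrix())
print("up",row([.196,.593,.30]))
E
```

```text
[-0.9492 -1.0325 -0.1941 -0.0002  0.      0.0269] [[-0.8829  0.4695  0.    ]
 [ 0.4695  0.8829  0.    ]
 [ 0.      0.     -1.    ]] [[-0.9493  0.3143 -0.0003]
 [ 0.3143  0.9493 -0.0012]
 [-0.     -0.0012 -1.    ]]
up [ 0.0009 -0.0005 -0.1954  0.      0.      0.    ]
```

move_arm --series '[-0.15, -0.15, -0.194, 0, 0, 0.0269, 0.6, -0.92, -1.0, -0.194, 0, 0, 0.0269, 0.6, -0.92, -1.0, -0.194, 0, 0, 0.0269, 0.6, -0.92, -1.0, -0.194, 0, 0, 0.0269, 0.6, -0.92, -1.0, -0.194, 0, 0, 0.0269, 0.6, -0.92, -1.0, -0.194, 0, 0, 0.0269, 0.6, -0.92, -1.0, -0.194, 0, 0, 0.0269, 0.6, -0.92, -1.0, -0.194, 0, 0, 0.0269, 0.6, -0.92, -1.0, -0.194, 0, 0, 0.0269, 0.6, -0.92, -1.0, -0.194, 0, 0, 0.0269, 0.6, -0.92, -1.0, -0.194, 0, 0, 0.0269, 0.6, -0.92, -1.0, -0.194, 0, 0, 0.0269, 0.6]'

```text
time_s: 1.3
ee_pos: [0.4218, 0.0924, 0.3007]
tool_rot: [0.001, 0.246, 0.969, 0.0]
wrist_force: [-0.5, 0.9, 0.9]
gripper_width: 0.604
gripper_force: 0.0
```

```bash
python3 - <<'E'
from h import *
print(pose()[0]); c=cam("wrist"); im=robot.snapshot("wrist"); cv2.imwrite("pics/w1.png",im[:,:,::-1])
print(row([.427,.0817,.30],down(-28)))
print("exp tab top",proj(c,[.427,.0817,.174]), "tab seat", proj(c,[.539,.295,.242]))
E
```

```text
[0.4218 0.0924 0.3007]
[-0.0272 -0.0204  0.0012  0.0001  0.     -0.001 ]
exp tab top [314.859  196.9021] tab seat [640.0723 218.8524]
```

View pics/w1.png

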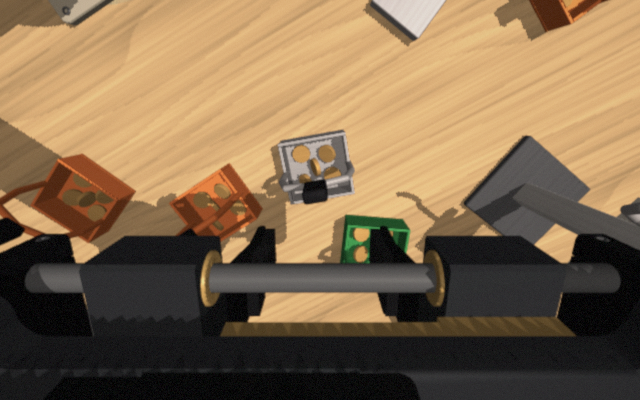

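The wrist picture shows the steel basket's rim corners at about (275,141), (345,131), (355,192), (290,203) and the tab centred at (316,191), close to where it was expected.

```bash
python3 - <<'E'
from h import *
c=cam("wrist")
P=np.array([plane(c,p,.045) for p in((275,141),(345,131),(355,192),(290,203))]);print(P,P.mean(0))
for i in range(4):
    d=P[(i+1)%4]-P[i];print(np.linalg.norm(d),np.degrees(np.arctan2(-d[0],d[1])))
print("exp tab c",proj(c,[.427,.0817,.153]),plane(c,(316,191),.157))
B=np.array([plane(c,p,.014) for p in((465,204),(530,136),(590,186))]);print("base",B)
E
```

```text
[[0.3675 0.0535 0.045 ]
 [0.3994 0.1395 0.045 ]
 [0.4785 0.114  0.045 ]
 [0.45   0.0284 0.045 ]] [0.4239 0.0839 0.045 ]
0.09165996252974602 -20.3608820833814
0.08306871043005336 -107.8309102970481
0.0901962704954664 161.61315927639833
0.0862506375830204 73.08492025804445
exp tab c [314.0735 192.2295] [0.4259 0.0846 0.157 ]
base [[0.5815 0.2476 0.014 ]
 [0.5313 0.3637 0.014 ]
 [0.6422 0.4177 0.014 ]]
```

```bash
python3 - <<'E'
from h import *
for z in (.30,.134): print(row([.4262,.083,z],down(-18)))
E
```

```text
[-0.0239 -0.0185  0.0012  0.0001  0.0001 -0.0288]
[-0.0238 -0.0189  0.4162  0.0001  0.0001 -0.0288]
```

move_arm --series '[-0.024, -0.0187, 0.1, 0, 0, -0.0288, 0.6, -0.024, -0.0187, 0.2, 0, 0, -0.0288, 0.6, -0.024, -0.0187, 0.3, 0, 0, -0.0288, 0.6, -0.024, -0.0187, 0.36, 0, 0, -0.0288, 0.6, -0.024, -0.0187, 0.416, 0, 0, -0.0288, 0.6, -0.024, -0.0187, 0.416, 0, 0, -0.0288, 0.6, -0.024, -0.0187, 0.416, 0, 0, -0.0288, 0, -0.024, -0.0187, 0.416, 0, 0, -0.0288, 0, -0.024, -0.0187, 0.416, 0, 0, -0.0288, 0, -0.024, -0.0187, 0.416, 0, 0, -0.0288, 0, -0.024, -0.0187, 0.416, 0, 0, -0.0288, 0, -0.024, -0.0187, 0.416, 0, 0, -0.0288, 0]' --grip_force 30

```text
time_s: 2.55
ee_pos: [0.4247, 0.0868, 0.1336]
tool_rot: [-0.0, 0.153, 0.988, 0.0]
wrist_force: [-1.3, -1.0, -1.9]
gripper_width: 0.269
gripper_force: 30.0
```

```bash
python3 - <<'E'
from h import *
s=robot.state();print(pose()[0],s["gripper_width"]*87,s["gripper_force"],s["wrist_force"])
u=np.array([-.902,-.431]);seat=np.array([.536,.2965])
print(row([.4262,.083,.30],down(-18)))
q=seat+u*.075
print(q,row([*q,.30],down(25.5)))
E
```

```text
[0.4247 0.0868 0.1336] 23.40110352472523 29.996065869927406 [-1.2571 -0.9769 -1.8702]
[-0.0062 -0.008  -0.416  -0.     -0.0001  0.001 ]
[0.4684 0.2642] [ 0.0306  0.4556 -0.416   0.     -0.0001 -0.1198]
```

move_arm --series '[0, 0, -0.03, 0, 0, 0, 0, 0, 0, -0.1, 0, 0, 0, 0, 0, 0, -0.18, 0, 0, 0, 0, 0, 0, -0.26, 0, 0, 0, 0, 0, 0, -0.34, 0, 0, 0, 0, 0, 0, -0.39, 0, 0, 0, 0, 0, 0, -0.416, 0, 0, 0, 0, 0, 0, -0.416, 0, 0, 0, 0, 0, 0, -0.416, 0, 0, 0, 0, 0, 0, -0.416, 0, 0, 0, 0, 0, 0, -0.416, 0, 0, 0, 0]'

```text
time_s: 3.65
ee_pos: [0.4246, 0.0867, 0.2992]
tool_rot: [-0.001, 0.153, 0.988, -0.0]
wrist_force: [-0.5, 0.6, -5.2]
gripper_width: 0.273
gripper_force: 30.0
```

```bash
python3 - <<'E'
from h import *
s=robot.state();print(pose()[0],s["gripper_width"],s["wrist_force"],s["torque"])
u=np.array([-.902,-.431]);seat=np.array([.536,.2965])
q=seat+u*.075
print(q,row([*q,.30],down(25.5)))
E
```

```text
[0.4246 0.0867 0.2992] 0.2734334896438846 [-0.5159  0.5516 -5.1775] [ 0.0201 -0.0482 -0.0317]
[0.4684 0.2642] [ 0.0303  0.4561 -0.0026 -0.0001 -0.0003 -0.1198]
```

move_arm --series '[0.002, 0.03, 0, 0, 0, -0.008, 0, 0.006, 0.09, 0, 0, 0, -0.024, 0, 0.01, 0.15, 0, 0, 0, -0.04, 0, 0.015, 0.22, 0, 0, 0, -0.058, 0, 0.02, 0.29, 0, 0, 0, -0.076, 0, 0.025, 0.36, 0, 0, 0, -0.094, 0, 0.028, 0.42, 0, 0, 0, -0.11, 0, 0.03, 0.456, 0, 0, 0, -0.12, 0, 0.03, 0.456, 0, 0, 0, -0.12, 0, 0.03, 0.456, 0, 0, 0, -0.12, 0, 0.03, 0.456, 0, 0, 0, -0.12, 0]'

```text
time_s: 4.75
ee_pos: [0.4689, 0.2633, 0.3]
tool_rot: [-0.0, -0.22, 0.975, -0.0]
wrist_force: [-0.0, -0.1, -5.1]
gripper_width: 0.272
gripper_force: 30.0
```

```bash
python3 - <<'E'
from h import *
s=robot.state();print(pose()[0],s["gripper_width"],s["wrist_force"])
S=cam("scene");D=cam("side")
a=robot.snapshot("scene");b=robot.snapshot("side")
cv2.imwrite("pics/s2.png",a[:,:,::-1]);cv2.imwrite("pics/d2.png",b[:,:,::-1])
f=lambda i,x,y:cv2.resize(i[y:y+150,x:x+130],None,fx=3,fy=4,interpolation=cv2.INTER_CUBIC)
A=cv2.resize(a[130:280,330:460],None,fx=3,fy=3,interpolation=cv2.INTER_CUBIC);B=cv2.resize(b[150:300,210:340],None,fx=3,fy=3,interpolation=cv2.INTER_CUBIC)
cv2.imwrite("pics/c3.png",np.hstack([A,B])[:,:,::-1])
for p in([.536,.2965,.242],[.517,.2875,.264],[*pose()[0][:2],.43-.135]): print(proj(S,p),(proj(S,p)-[330,130])*3,(proj(D,p)-[210,150])*3)
print(plane(S,(0,0),0)[2])
E
```

```text
[0.4689 0.2633 0.3   ] 0.27168881163439035 [-0.0388 -0.1297 -5.0768]
[384.2357 181.0145] [162.7072 153.0435] [238.3685 280.7721]
[381.6213 170.2456] [154.864  120.7368] [269.2871 250.5782]
[373.4266 148.6312] [130.2799  55.8937] [353.0891 196.0428]
0.0
```

View pics/c3.png

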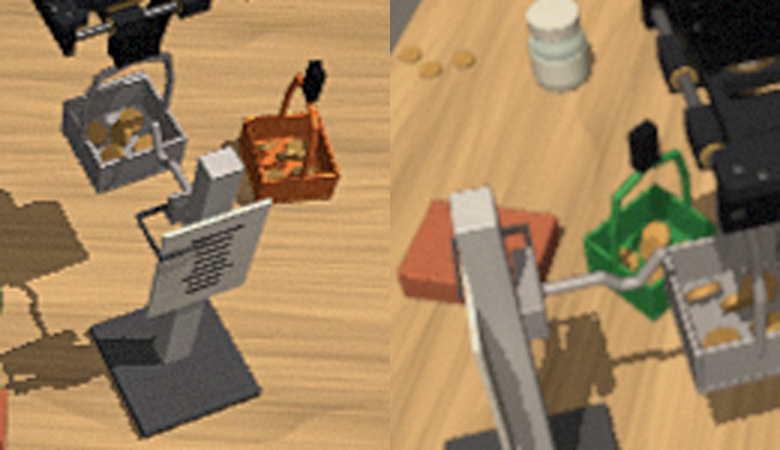

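Scene tip at (155,122) and side tip at (272,252) in the crop, matching the prediction within a pixel.

move_arm --series '[-0.04, 0, 0, 0, 0, 0, 0, -0.09, 0, 0, 0, 0, 0, 0, -0.14, 0, 0, 0, 0, 0, 0, -0.17, 0, 0, 0, 0, 0, 0, -0.186, 0.001, 0, 0, 0, 0, 0, -0.186, 0.001, 0.02, 0, 0, 0, 0, -0.186, 0.001, 0.045, 0, 0, 0, 0, -0.186, 0.001, 0.07, 0, 0, 0, 0, -0.186, 0.001, 0.085, 0, 0, 0, 0, -0.186, 0.001, 0.095, 0, 0, 0, 0, -0.186, 0.001, 0.1, 0, 0, 0, 0, -0.186, 0.001, 0.1, 0, 0, 0, 0]'

```text
time_s: 6.05
ee_pos: [0.5357, 0.2967, 0.2601]
tool_rot: [-0.0, -0.221, 0.975, 0.0]
wrist_force: [-0.5, 0.3, -4.9]
gripper_width: 0.275
gripper_force: 30.0
```

```bash
python3 - <<'E'
from h import *
s=robot.state();print(pose()[0],s["gripper_width"],s["wrist_force"])
a=robot.snapshot("scene");b=robot.snapshot("side");cv2.imwrite("pics/s3.png",a[:,:,::-1])
A=cv2.resize(a[130:280,330:460],None,fx=3,fy=3,interpolation=cv2.INTER_CUBIC);B=cv2.resize(b[150:300,210:340],None,fx=3,fy=3,interpolation=cv2.INTER_CUBIC)
cv2.imwrite("pics/c4.png",np.hstack([A,B])[:,:,::-1])
E
```

```text
[0.5357 0.2967 0.2601] 0.27468852220376305 [-0.5171  0.2721 -4.8563]
```

View pics/c4.png

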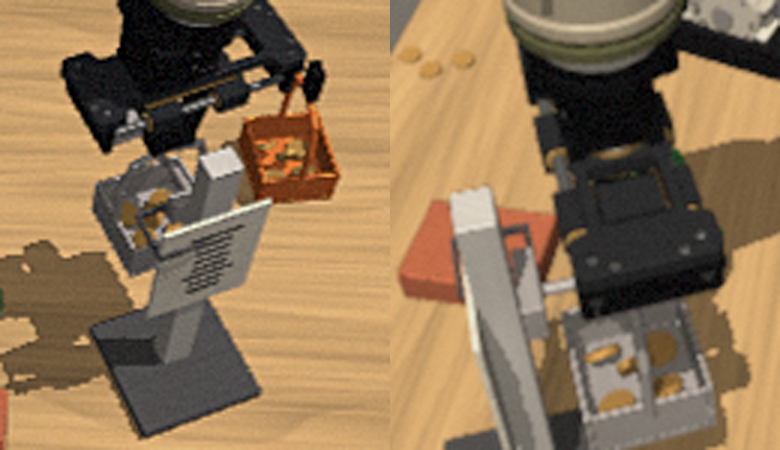

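The basket sits over the hook with the bail passed over the tip, and the hook bar enters the opening at side (560,285). Lowering.

move_arm --series '[0, 0, 0.0125, 0, 0, 0, 0, 0, 0, 0.025, 0, 0, 0, 0, 0, 0, 0.0375, 0, 0, 0, 0, 0, 0, 0.05, 0, 0, 0, 0, 0, 0, 0.0625, 0, 0, 0, 0, 0, 0, 0.075, 0, 0, 0, 0, 0, 0, 0.0875, 0, 0, 0, 0, 0, 0, 0.1, 0, 0, 0, 0, 0, 0, 0.1125, 0, 0, 0, 0, 0, 0, 0.12, 0, 0, 0, 0, 0, 0, 0.125, 0, 0, 0, 0, 0, 0, 0.125, 0, 0, 0, 0]'

```text
time_s: 7.35
ee_pos: [0.5357, 0.2966, 0.2099]
tool_rot: [-0.0, -0.221, 0.975, -0.0]
wrist_force: [-1.3, -1.1, -2.4]
gripper_width: 0.275
gripper_force: 30.0
```

```bash
cat >> h.py <<'E'
def force(n=6):
    f=[]
    for _ in range(n): robot.snapshot("side"); f.append(robot.state()["wrist_force"])
    return np.mean(f,0),np.std(f,0)
E
python3 - <<'E'
from h import *
print(pose()[0],force())
E
```

```text
[0.5357 0.2966 0.2099] (array([-1.6536, -1.7507, -1.9341]), array([0.3524, 0.1553, 0.258 ]))
```

move_arm --series '[0.005, -0.003, 0.008, 0, 0, 0, 0, 0.01, -0.006, 0.016, 0, 0, 0, 0, 0.01, -0.006, 0.025, 0, 0, 0, 0, 0.01, -0.006, 0.035, 0, 0, 0, 0, 0.01, -0.006, 0.035, 0, 0, 0, 0]'

```text
time_s: 8.15
ee_pos: [0.5333, 0.2927, 0.1955]
tool_rot: [-0.0, -0.221, 0.975, -0.0]
wrist_force: [1.1, 0.3, -1.2]
gripper_width: 0.273
gripper_force: 30.0
```

```bash
python3 - <<'E'
from h import *
print(pose()[0],force())
E
```

```text
[0.5333 0.2927 0.1955] (array([ 0.7334, -0.5692, -0.9111]), array([0.527 , 0.2438, 0.6511]))
```

move_arm --series '[0, -0.003, 0.01, 0, 0, 0, 0, -0.002, -0.005, 0.02, 0, 0, 0, 0, -0.002, -0.005, 0.026, 0, 0, 0, 0, -0.002, -0.005, 0.026, 0, 0, 0, 0, -0.002, -0.005, 0.026, 0, 0, 0, 0]'

```text
time_s: 8.95
ee_pos: [0.5343, 0.2919, 0.1856]
tool_rot: [-0.0, -0.222, 0.975, 0.0]
wrist_force: [-4.4, 2.9, -0.2]
gripper_width: 0.276
gripper_force: 30.0
```

```bash
python3 - <<'E'
from h import *
print(pose()[0],force(8))
E
```

```text
[0.5343 0.2919 0.1856] (array([-4.3403,  3.2508, -0.1139]), array([0.3899, 0.3927, 0.4564]))
```

move_arm --series '[0.001, 0.002, 0, 0, 0, 0, 0, 0.002, 0.004, 0, 0, 0, 0, 0, 0.002, 0.004, 0, 0, 0, 0, 0]'

```text
time_s: 9.65
ee_pos: [0.5341, 0.2921, 0.1861]
tool_rot: [0.001, -0.221, 0.975, -0.0]
wrist_force: [0.9, 0.8, -0.2]
gripper_width: 0.272
gripper_force: 30.0
```

```bash
python3 - <<'E'
from h import *
print(pose()[0],force(6))
a=robot.snapshot("scene");A=cv2.resize(a[130:280,330:460],None,fx=4,fy=4,interpolation=cv2.INTER_CUBIC);cv2.imwrite("pics/c5.png",A[:,:,::-1])
E
```

```text
[0.5341 0.2921 0.1861] (array([1.3188, 0.3972, 0.1279]), array([0.8041, 0.6527, 0.5633]))
```

move_arm --series '[0, 0, 0, 0, 0, 0, 0.6, 0, 0, 0, 0, 0, 0, 0.6, 0, 0, 0, 0, 0, 0, 0.6, 0, 0, -0.03, 0, 0, 0, 0.6, 0, 0, -0.1, 0, 0, 0, 0.6, 0, 0, -0.2, 0, 0, 0, 0.6, 0, 0, -0.3, 0, 0, 0, 0.6, 0, 0, -0.4, 0, 0, 0, 0.6, 0, 0, -0.5, 0, 0, 0, 0.6, 0, 0, -0.5, 0, 0, 0, 0.6]'

```text
time_s: 11.0
ee_pos: [0.5346, 0.2927, 0.3927]
tool_rot: [0.004, -0.221, 0.975, 0.002]
wrist_force: [-0.7, 0.1, 0.4]
gripper_width: 0.599
gripper_force: 0.0
```

```bash
python3 - <<'E'
from h import *
print(pose()[0],force(3))
a=robot.snapshot("scene");b=robot.snapshot("side");cv2.imwrite("pics/s4.png",a[:,:,::-1]);cv2.imwrite("pics/d4.png",b[:,:,::-1])
A=cv2.resize(a[195:250,370:425],(440,440),interpolation=cv2.INTER_CUBIC);B=cv2.resize(b[170:317,210:330],(360,440),interpolation=cv2.INTER_CUBIC)
cv2.imwrite("pics/c6.png",np.hstack([A,B])[:,:,::-1])
E
```

```text
[0.5346 0.2927 0.3927] (array([ 0.1215, -0.0292, -0.6231]), array([0.2424, 0.7525, 0.3511]))
```

View pics/c6.png

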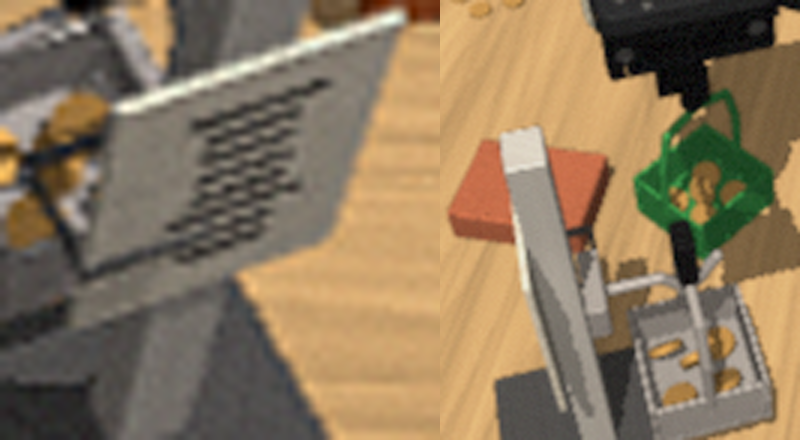

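The basket hangs with its bail in the hook's bend: the side crop shows the tab at (682,252) over the hook bar. The pointer meets the board at about (85..190, 272..245), near the lower marks, but that view is oblique. I'll check the reading from the tab's height and the pointer's own ray.

```bash
python3 - <<'E'
from h import *
S=cam("scene");D=cam("side")
a=np.mean([robot.snapshot("scene").astype(float) for _ in range(6)],0);b=np.mean([robot.snapshot("side").astype(float) for _ in range(6)],0)
np.save("a.npy",a);np.save("b.npy",b)
e=np.array([.534,.293,.153+.116-.0613]);res=[]
for im,c in((a,S),(b,D)):
    p=proj(c,e);m=(im.max(2)<50).astype(np.uint8)
    n,l,st,ce=cv2.connectedComponentsWithStats(m)
    for i in range(1,n):
        if np.linalg.norm(ce[i]-p)<14 and st[i,4]>15: print("exp",p,"got",ce[i],st[i]); res.append((c,ce[i]))
if len(res)==2:
    x,r=tri(*res);print(x,r,"div",(.269-x[2])/.01226)
E
```

```text
exp [381.4269 187.863 ] got [381.5385 189.7253] [377 184  10  13  91]
exp [292.2652 253.2521] got [290.9433 253.9433] [286 244  10  21 141]
[0.5373 0.2932 0.2043] [0.0006, 0.0006] div 5.278220311111488
```

The tab height gives about 5.28 divisions. The wrist force gave a weight of about 5.0 N, and the stated mass range caps the reading at 5.4, so the number to set is 5. Next is the wheel, starting with geometry for the approach.

```bash
cat >> h.py <<'E'
O=np.array([.553,-.207,0]);YAW=-16.8
def T(p):  # tumbler to world
    return O+R.from_euler('z',YAW,degrees=True).apply(p)
def lean(deg):
    a=np.radians(deg);s,c=np.sin(a),np.cos(a)
    return R.from_euler('z',YAW,degrees=True)*R.from_matrix(np.array([[0,c,-s],[1,0,0],[0,-s,-c]]).T)
E
python3 - <<'E'
from h import *
S=cam("scene");D=cam("side");W=cam("wrist")
p,Rm=pose();print("cam in tool",Rm.inv().apply(-W[1][:3,:3].T@W[1][:3,3]-p),"axis",Rm.inv().apply(W[1][2,:3]))
print(robot.state()["joint_positions"])
sc=lambda x,y:(x/2.5+135,y/2.5+135)
for n,q in(("or1",(309,65)),("green",(437,185))):print(n,plane(S,sc(*q),.153))
print("jar",plane(S,sc(217,325),.085))
print(lean(45).as_matrix())
t=T([-.03,.16,.27]);print(t,row(t,lean(40)),row([.534,.17,.40],down(-50)))
E
```

```text
cam in tool [ 0.0757 -0.0002 -0.1611] axis [-0.2754  0.0009  0.9613]
[-0.8998  0.2751  0.4303  1.227  -0.1142  1.6628  1.5226]
or1 [ 0.4114 -0.0728  0.153 ]
green [0.5784 0.0966 0.153 ]
jar [ 0.7317 -0.1382  0.085 ]
[[ 0.2044  0.9573 -0.2044]
 [ 0.6769 -0.289  -0.6769]
 [-0.7071  0.     -0.7071]]
[ 0.5705 -0.0452  0.27  ] [ 0.2805 -0.8015  0.2893  0.1272 -0.0562  0.3495] [ 0.1307 -0.2769 -0.0356  0.     -0.      0.2099]
```

move_arm --series '[0.05, -0.08, -0.06, 0, 0, 0.025, 1, 0.09, -0.16, -0.06, 0, 0, 0.05, 1, 0.13, -0.27, -0.06, 0, 0, 0.075, 1, 0.13, -0.27, -0.06, 0, 0, 0.1, 1, 0.13, -0.27, -0.06, 0, 0, 0.125, 1, 0.13, -0.27, -0.06, 0, 0, 0.15, 1, 0.13, -0.27, -0.06, 0, 0, 0.175, 1, 0.13, -0.27, -0.06, 0, 0, 0.2, 1, 0.13, -0.27, -0.06, 0, 0, 0.21, 1, 0.13, -0.27, -0.06, 0, 0, 0.21, 1]'

```text
time_s: 12.85
ee_pos: [0.5331, 0.1726, 0.4098]
tool_rot: [0.0, 0.424, 0.906, 0.0]
wrist_force: [0.2, 0.3, 0.5]
gripper_width: 1.0
gripper_force: 0.0
```

```bash
python3 - <<'E'
from h import *
print(pose()[0],row(T([.03,.16,.27]),lean(42)),robot.state()["joint_positions"])
E
```

```text
[0.5331 0.1726 0.4098] [-0.6033 -0.1946  0.3494  0.0576 -0.1069  0.15  ] [-0.9076  0.1673  0.6128  1.3125 -0.0967  1.6912  0.3826]
```

move_arm --series '[-0.6, -0.195, 0.35, 0.0576, -0.107, 0.15, 1, -0.6, -0.195, 0.35, 0.0576, -0.107, 0.15, 1, -0.6, -0.195, 0.35, 0.0576, -0.107, 0.15, 1, -0.6, -0.195, 0.35, 0.0576, -0.107, 0.15, 1, -0.6, -0.195, 0.35, 0.0576, -0.107, 0.15, 1, -0.6, -0.195, 0.35, 0.0576, -0.107, 0.15, 1, -0.6, -0.195, 0.35, 0.0576, -0.107, 0.15, 1, -0.6, -0.195, 0.35, 0.0576, -0.107, 0.15, 1, -0.6, -0.195, 0.35, 0.0576, -0.107, 0.15, 1, -0.6, -0.195, 0.35, 0.0576, -0.107, 0.15, 1, -0.6, -0.195, 0.35, 0.0576, -0.107, 0.15, 1]'

```text
time_s: 13.95
ee_pos: [0.6274, -0.0623, 0.2707]
tool_rot: [0.214, 0.749, 0.558, -0.287]
wrist_force: [0.1, -0.3, 0.5]
gripper_width: 1.0
gripper_force: 0.0
```

```bash
python3 - <<'E'
from h import *
print(pose()[0],row(T([.03,.16,.27]),lean(42)),robot.state()["joint_positions"])
W=cam("wrist");im=robot.snapshot("wrist");cv2.imwrite("pics/w2.png",im[:,:,::-1])
for p in([0,.018,.062],[-.075,.026,.04],[.075,.026,.04],[-.075,.014,.17],[.075,.014,.17]):print(p,proj(W,T(p)))
E
```

```text
[ 0.6274 -0.0623  0.2707] [ 0.0012  0.0014  0.0014  0.0004 -0.0003  0.0005] [-0.8117  0.6811  0.8546  1.2812  0.1954  1.6205 -0.3221]
[0, 0.018, 0.062] [299.0001 137.3082]
[-0.075, 0.026, 0.04] [241.3888 120.102 ]
[0.075, 0.026, 0.04] [357.1953 120.5411]
[-0.075, 0.014, 0.17] [227.6996 212.7313]
[0.075, 0.014, 0.17] [362.8584 213.1312]
```

View pics/w2.png

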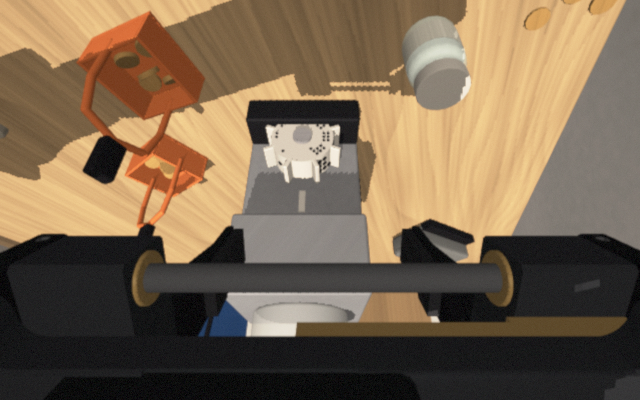

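The wrist view (upside down) shows the wheel's hub at about (303,133), the two top ribs' ends at about (286,175) and (318,175), the console's front corners at (248,100) and (360,100), and the head's lower front edge (233..367, 213). That puts everything about 5 px to the right of the prediction.

```bash
sed -i 's/^O=.*/O=np.array([.5578,-.2085,0]);YAW=-16.8/' h.py; python3 - <<'E'
from h import *
W=cam("wrist");im=cv2.imread("pics/w2.png")
q=52*np.array([np.sin(np.pi/8),np.cos(np.pi/8)])/1e3
for p in([0,.018,.062],[-.075,.026,0],[.075,.026,0],[-.075,.014,.17],[.075,.014,.17],[-q[0],.018,.062+q[1]],[q[0],.018,.062+q[1]],[0,.018,.102]):print(np.round(p,3),proj(W,T(p)))
m=((im.min(2)>150)&(np.ptp(im.astype(int),axis=2)<40))
sub=m[110:190,255:350]
for r in range(0,80,3): 
    print(110+r,''.join('#' if v else '.' for v in sub[r]))
print(row(T([.013,.033,.13]),lean(45)))
E
```

```text
[0.    0.018 0.062] [302.9871 137.2667]
[-0.075  0.026  0.   ] [249.1342  98.906 ]
[0.075 0.026 0.   ] [359.204  99.223]
[-0.075  0.014  0.17 ] [232.3912 212.6986]
[0.075 0.014 0.17 ] [367.4989 212.9686]
[-0.02   0.018  0.11 ] [285.0922 167.3171]
[0.02  0.018 0.11 ] [318.2604 167.395 ]
[0.    0.018 0.102] [301.9096 162.0416]
110 ...............................................................................................
113 ...............................................................................................
116 ...............................................................................................
119 ...............................................................................................
122 ...............................................................................................
125 ......................###...##################...##..########...###....###........#............
128 ...........##############################..............#########...##################..........
131 ............#########..################..................###########.
[... 1276 characters left out ...]
###################....#..........................
173 .............................####....###########################...............................
176 .............................#####....##########################...............................
179 ..............................####..........................#####..............................
182 .................................#.............................................................
185 ...............................................................................................
188 ...............................................................................................
[-0.0011 -0.0295  0.4742  0.0004 -0.0087  0.0004]
```

```bash
python3 - <<'E'
from h import *
print(row(T([.011,.0342,.1302]),lean(45)))
E
```

```text
[ 0.0009 -0.0345  0.4718  0.0004 -0.0087  0.0004]
```

move_arm --series '[0.001, -0.0345, 0.1, 0, -0.0087, 0, 1, 0.001, -0.0345, 0.22, 0, -0.0087, 0, 1, 0.001, -0.0345, 0.34, 0, -0.0087, 0, 1, 0.001, -0.0345, 0.42, 0, -0.0087, 0, 1, 0.001, -0.0345, 0.472, 0, -0.0087, 0, 1, 0.001, -0.0345, 0.472, 0, -0.0087, 0, 1, 0.001, -0.0345, 0.472, 0, -0.0087, 0, 1]'

```text
time_s: 14.7
ee_pos: [0.5785, -0.178, 0.1304]
tool_rot: [0.229, 0.741, 0.552, -0.307]
wrist_force: [0.4, -0.1, 0.8]
gripper_width: 1.0
gripper_force: 0.0
```

```bash
python3 - <<'E'
from h import *
print(pose()[0],row(T([.011,.013,.109]),lean(45)),force(3)[0])
E
```

```text
[ 0.5785 -0.178   0.1304] [-0.0013 -0.0002  0.077   0.0004  0.0002  0.0002] [-0.0582 -0.2559  0.5219]
```

move_arm --series '[-0.001, 0, 0.04, 0, 0, 0, 1, -0.001, 0, 0.075, 0, 0, 0, 1, -0.001, 0, 0.075, 0, 0, 0, 1, -0.001, 0.02, 0.075, 0, 0, 0, 1, -0.001, 0.04, 0.075, 0, 0, 0, 1, -0.001, 0.06, 0.075, 0, 0, 0, 1, -0.001, 0.08, 0.075, 0, 0, 0, 1, -0.001, 0.098, 0.075, 0, 0, 0, 1, -0.001, 0.098, 0.075, 0, 0, 0, 1, -0.001, 0.098, 0.075, 0, 0, 0, 1]'

```text
time_s: 15.85
ee_pos: [0.6102, -0.21, 0.1088]
tool_rot: [0.23, 0.741, 0.551, -0.308]
wrist_force: [-0.7, -0.1, 0.1]
gripper_width: 0.998
gripper_force: 0.3
```

```bash
python3 - <<'E'
from h import *
p=R.from_euler('z',-YAW,degrees=True).apply(pose()[0]-O);print("tumbler frame",p,force(2)[0])
b=cv2.imread("pics/d4.png");n=robot.snapshot("side")[:,:,::-1]
f=lambda i:cv2.resize(i[120:180,290:360],(400,340),interpolation=cv2.INTER_CUBIC)
w=robot.snapshot("wrist")[:,:,::-1]
cv2.imwrite("pics/c7.png",np.hstack([f(n),cv2.resize(w[60:230,200:400],(400,340))]))
E
```

```text
tumbler frame [0.0506 0.0137 0.1088] [ 0.1447 -0.1287 -0.2414]
```

View pics/c7.png

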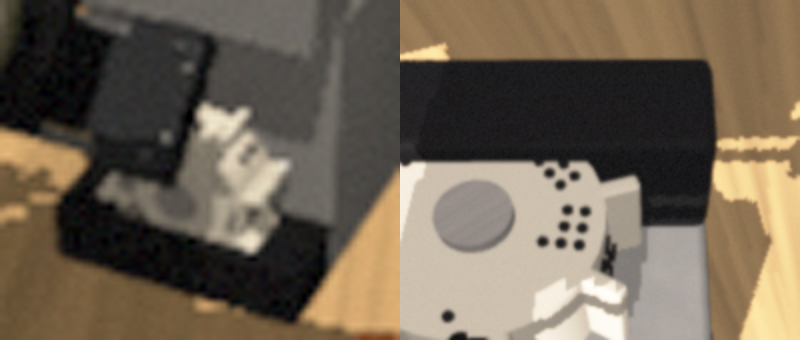

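The left half shows the finger in the wheel. The right half shows one pip near the top of the face, (447,317) below the hub at (475,215) because the image is upside down, with 7 pips at +x (565,225). So the wheel reads 1 and there are four strokes to go.

move_arm --series '[0, 0, -0.04, 0, 0, 0, 1, 0, 0, -0.08, 0, 0, 0, 1, 0, -0.05, -0.08, 0, 0, 0, 1, 0, -0.099, -0.08, 0, 0, 0, 1, 0, -0.099, -0.04, 0, 0, 0, 1, 0, -0.099, 0, 0, 0, 0, 1, 0, -0.099, 0, 0, 0, 0, 1, 0, -0.075, 0, 0, 0, 0, 1, 0, -0.05, 0, 0, 0, 0, 1, 0, -0.025, 0, 0, 0, 0, 1, 0, 0, 0, 0, 0, 0, 1, 0, 0, 0, 0, 0, 0, 1]'

```text
time_s: 17.25
ee_pos: [0.609, -0.2096, 0.1092]
tool_rot: [0.228, 0.741, 0.551, -0.31]
wrist_force: [-3.7, 1.4, 3.3]
gripper_width: 0.999
gripper_force: 2.7
```

```bash
cat >> h.py <<'E'
def pips():
    W=cam("wrist");im=robot.snapshot("wrist");c=proj(W,T([0,.018,.062]))
    g=cv2.resize(im.max(2),None,fx=3,fy=3,interpolation=cv2.INTER_CUBIC)
    n,l,st,ce=cv2.connectedComponentsWithStats((g<95).astype(np.uint8))
    Ri=R.from_euler('z',-YAW,degrees=True);out=[]
    for i in range(1,n):
        if st[i,4]>250: continue
        o,d=ray(W,(ce[i]-1)/3);o=Ri.apply(o-O);d=Ri.apply(d);x=o+d*(.018-o[1])/d[1]
        r=np.hypot(x[0],x[2]-.062)
        if .014<r<.041: out.append((int(np.degrees(np.arctan2(x[0],x[2]-.062))),round(r*1e3),int(st[i,4])))
    return sorted(out)
E
python3 - <<'E'
from h import *
p=R.from_euler('z',-YAW,degrees=True).apply(pose()[0]-O);print("tumbler frame",p,robot.state()["wrist_force"]);print(pips())
E
```

```text
tumbler frame [0.0493 0.0137 0.1092] [-3.6617  1.4158  3.3238]
[(-115, 30, 87), (-112, 35, 92), (-103, 35, 91), (-93, 35, 103), (-69, 34, 119), (-59, 33, 126), (-48, 33, 169), (-24, 33, 200), (-13, 32, 201), (33, 31, 173), (113, 22, 135), (115, 28, 127), (117, 33, 124), (127, 33, 114), (128, 28, 119)]
```

```bash
python3 - <<'E'
from h import *
print(force(4));p=R.from_euler('z',-YAW,degrees=True).apply(pose()[0]-O);print("tumbler frame",p,robot.state()["wrist_force"]);print(pips())
E
```

```text
(array([ 0.055 ,  0.4026, -0.3408]), array([0.3535, 0.3582, 0.4133]))
tumbler frame [0.051  0.0141 0.1088] [ 0.176   0.3613 -0.5009]
[(-110, 30, 104), (-108, 35, 109), (-98, 35, 120), (-88, 35, 122), (-64, 34, 135), (-54, 33, 145), (-44, 34, 189), (-19, 33, 207), (-9, 32, 198), (38, 31, 168), (119, 22, 138), (120, 28, 130), (122, 33, 129), (133, 28, 130)]
```

move_arm --series '[0, 0, -0.04, 0, 0, 0, 1, 0, 0, -0.08, 0, 0, 0, 1, 0, -0.05, -0.08, 0, 0, 0, 1, 0, -0.11, -0.08, 0, 0, 0, 1, 0, -0.11, -0.08, 0, 0, 0, 1]'

```text
time_s: 18.05
ee_pos: [0.5729, -0.1739, 0.1314]
tool_rot: [0.229, 0.74, 0.552, -0.308]
wrist_force: [-0.5, 0.9, -0.4]
gripper_width: 1.001
gripper_force: 0.0
```

```bash
python3 - <<'E'
from h import *
p=R.from_euler('z',-YAW,degrees=True).apply(pose()[0]-O);print("tumbler frame",p,robot.state()["wrist_force"]);print(pips())
E
```

```text
tumbler frame [0.0044 0.0375 0.1314] [-0.4645  0.8967 -0.361 ]
[(-106, 30, 93), (-104, 35, 94), (-94, 34, 98), (-84, 34, 102), (-60, 34, 113), (-50, 33, 117), (-39, 33, 98), (-14, 32, 88), (-4, 32, 85), (43, 31, 101), (122, 23, 78), (124, 28, 86), (125, 34, 80), (136, 28, 91)]
```

move_arm --series '[0, 0, 0.04, 0, 0, 0, 1, 0, 0, 0.08, 0, 0, 0, 1, 0, 0, 0.08, 0, 0, 0, 1, 0, 0.03, 0.08, 0, 0, 0, 1, 0, 0.06, 0.08, 0, 0, 0, 1, 0, 0.09, 0.08, 0, 0, 0, 1, 0, 0.116, 0.08, 0, 0, 0, 1, 0, 0.116, 0.08, 0, 0, 0, 1, 0, 0.116, 0.08, 0, 0, 0, 1, 0, 0.116, 0.04, 0, 0, 0, 1, 0, 0.116, 0, 0, 0, 0, 1, 0, 0.116, 0, 0, 0, 0, 1]'

```text
time_s: 19.3
ee_pos: [0.6211, -0.1864, 0.133]
tool_rot: [0.231, 0.74, 0.552, -0.306]
wrist_force: [1.1, -0.6, -0.3]
gripper_width: 1.0
gripper_force: 0.0
```

```bash
python3 - <<'E'
from h import *
p=R.from_euler('z',-YAW,degrees=True).apply(pose()[0]-O);print("tumbler frame",p,robot.state()["wrist_force"]);print(pips())
E
```

```text
tumbler frame [0.0542 0.0395 0.133 ] [ 1.143  -0.581  -0.2693]
[(-126, 30, 66), (-107, 30, 75), (-105, 35, 76), (-96, 29, 72), (-95, 35, 67), (-85, 35, 79), (-64, 29, 91), (-62, 34, 83), (-52, 33, 92), (-41, 33, 94), (-17, 33, 134), (-6, 32, 126), (4, 32, 125), (30, 31, 133), (41, 31, 122), (89, 31, 95)]
```

Now 3 is at the top (three pips about 0°, two about 36°, one at 89°). Two more strokes.

move_arm --series '[0, -0.06, 0, 0, 0, 0, 1, 0, -0.116, 0, 0, 0, 0, 1, 0, -0.116, 0.04, 0, 0, 0, 1, 0, -0.116, 0.08, 0, 0, 0, 1, 0, -0.116, 0.08, 0, 0, 0, 1, 0, -0.085, 0.08, 0, 0, 0, 1, 0, -0.055, 0.08, 0, 0, 0, 1, 0, -0.025, 0.08, 0, 0, 0, 1, 0, 0, 0.08, 0, 0, 0, 1, 0, 0, 0.08, 0, 0, 0, 1, 0, 0, 0.04, 0, 0, 0, 1, 0, 0, 0, 0, 0, 0, 1]'

```text
time_s: 20.55
ee_pos: [0.6189, -0.1883, 0.132]
tool_rot: [0.23, 0.741, 0.551, -0.308]
wrist_force: [1.2, 0.6, 0.8]
gripper_width: 0.996
gripper_force: 0.0
```

```bash
python3 - <<'E'
from h import *
p=R.from_euler('z',-YAW,degrees=True).apply(pose()[0]-O);print("tumbler frame",p,robot.state()["wrist_force"]);print(pips())
E
```

```text
tumbler frame [0.0526 0.037  0.132 ] [1.2458 0.5769 0.8367]
[(-128, 31, 51), (-109, 31, 61), (-107, 36, 56), (-98, 30, 62), (-97, 35, 60), (-87, 36, 53), (-86, 30, 54), (-67, 30, 61), (-64, 35, 64), (-55, 29, 65), (-54, 34, 64), (-44, 34, 66), (-22, 28, 107), (-20, 33, 105), (-9, 32, 96), (0, 33, 110), (26, 32, 110), (37, 31, 108), (48, 32, 108), (74, 32, 93), (85, 31, 80)]
```

move_arm --series '[0, -0.06, 0, 0, 0, 0, 1, 0, -0.116, 0, 0, 0, 0, 1, 0, -0.116, 0.04, 0, 0, 0, 1, 0, -0.116, 0.08, 0, 0, 0, 1, 0, -0.116, 0.08, 0, 0, 0, 1, 0, -0.085, 0.08, 0, 0, 0, 1, 0, -0.055, 0.08, 0, 0, 0, 1, 0, -0.025, 0.08, 0, 0, 0, 1, 0, 0, 0.08, 0, 0, 0, 1, 0, 0, 0.08, 0, 0, 0, 1, 0, 0, 0.04, 0, 0, 0, 1, 0, 0, -0.3, 0, 0, 0, 1]'

```text
time_s: 21.8
ee_pos: [0.6231, -0.1676, 0.1547]
tool_rot: [0.228, 0.741, 0.55, -0.31]
wrist_force: [0.8, 0.7, 0.1]
gripper_width: 0.997
gripper_force: 0.0
```

move_arm --series '[0, 0, -0.1, 0, 0, 0, 1, 0, 0, -0.25, 0, 0, 0, 1, 0, 0, -0.25, 0, 0, 0, 1, 0, 0, -0.25, 0, 0, 0, 1]'

```text
time_s: 22.2
ee_pos: [0.6474, -0.0954, 0.2273]
tool_rot: [0.231, 0.74, 0.553, -0.306]
wrist_force: [0.6, -0.8, -1.1]
gripper_width: 1.0
gripper_force: 0.0
```

```bash
python3 - <<'E'
from h import *
p=R.from_euler('z',-YAW,degrees=True).apply(pose()[0]-O);print("tumbler frame",p,robot.state()["wrist_force"]);print(pips())
S=cam("scene");D=cam("side")
for im,c in((robot.snapshot("scene"),S),(robot.snapshot("side"),D)):
    q=proj(c,[.537,.293,.204]);n,l,st,ce=cv2.connectedComponentsWithStats((im.max(2)<50).astype(np.uint8))
    print(q,[(ce[i],st[i,4]) for i in range(1,n) if np.linalg.norm(ce[i]-q)<14 and st[i,4]>15])
E
```

```text
tumbler frame [0.0531 0.1342 0.2273] [ 0.5886 -0.8182 -1.057 ]
[(-109, 25, 14), (-106, 30, 15), (-104, 35, 14), (-95, 29, 14), (-95, 35, 14), (-85, 35, 13), (-83, 30, 14), (-64, 29, 17), (-61, 34, 15), (-52, 28, 21), (-51, 33, 19), (-41, 34, 15), (-40, 28, 20), (-19, 27, 20), (-16, 32, 17), (-6, 26, 19), (-6, 32, 20), (4, 32, 21), (28, 26, 18), (30, 31, 22), (42, 31, 19), (53, 31, 16), (75, 40, 100), (79, 31, 13), (90, 31, 15), (101, 32, 10), (126, 33, 9)]
[381.3028 189.5281] [(array([381.5778, 189.7   ]), np.int32(90))]
[290.8914 254.205 ] [(array([290.9085, 253.8944]), np.int32(142))]
```

```bash
python3 -c "
from h import *
print(force(2)[0]);print(robot.finish_job())"
```

```text
[-0.0117 -0.7177 -0.3875]
the job is handed in; nothing more can be done
None
```

The steel basket hangs on the scale's hook and the thumbwheel is set to 5; I took the reading (about 5.3 divisions) from the tab's height and the measured weight, because the pointer against the marks was too oblique to read and looked nearer 6. The job is handed in.

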